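# Hang the infusion bottle and lock the infusion arm at its mark

## Robot

A 6-joint arm with a two-finger parallel gripper is mounted at the origin on the work surface. World frame = base frame: x ahead of the robot, y to its left, z up, the work surface at z = 0. Lengths are in m, angles in rad, forces in N, time in s.
With the tool pointing down it reaches from about 0.35 to 0.975 m from the base axis. Payload 4.9 kg.
Tool frame: the origin (TCP) lies on the front face of the gripper's body, between the roots of the fingers; the fingertips stand ctrl.tip_extent ahead of it and the grasp point (between the pads) lies 54 mm ahead of it (ctrl.tip_extent is the distance from the TCP to the fingertips, in m); z points along the fingers, y is the line along which they close (so a half turn about z gives the same grasp; the last joint's range is limited). The gripper opens to 85 mm and grips with 20 to 120 N. Pads are 22 mm wide; open, the fingers measure 114 mm over their backs; the gripper's body (76 mm by 85 mm) begins 54 mm behind the grasp point. The pads swing forward as they close: fully open they stand 13 mm farther back than shut.
Start: joints at [1.131, 0.053, 1.613, -0, 1.476, -0.119], TCP at [0.197, 0.593, 0.304] pointing down, gripper open.
Joint ranges: [-3.01, 3.01], [-1.01, 2.22], [0.06, 2.58], [-1.02, 4.17], [0.09, 2.62], [-3.14, 3.14]. Speed limits (rad/s): [2.57, 2.57, 3.14, 3.14, 3.14, 3.14].

## Interface

Orientations are given as a rotation vector (axis times angle).
In Python, from station import ctrl gives the robot as it stands.
- The arm moves only by the tool apply_moves, never from a script. Its argument "rows" is one flat list of numbers, 6 for each row, row after row: the shift along the tool's x, y, z normalised to -1 to 1, where 1 is 0.6 m, then the turn, a rotation vector about the tool's x, y, z normalised to -1 to 1, where 1 is 90 degrees. A call has 1 to 20 rows; each row is the pose to reach, as a shift and turn from the pose commanded when the call began, along the tool's axes at that moment; what a row does not reach only later rows make up. A row lasts 1/10 s, in which the tool goes at most 50 mm and 8.59 degrees, less where a joint would pass 70% of its speed; a pose out of reach is approached as far as the arm can. A call with a number of a shift or a turn outside -1 to 1 is refused whole. A call with a gripper value outside its range is refused whole. "grip" is the opening, from 0 (shut) to 1 (fully open), set as the call begins (left out, the last holds). The fingers move at their own pace and stop on an object; "grip_force" is the grip in N (left out, the last holds). Time passes only in rows, so rows that repeat a pose let the fingers close. It gives the time, the measured TCP pose, the force, the opening and the grip force at its end, in the units of the state.
- ctrl.get_obs(): the state, without advancing time (a new reading comes with each control period).
- ctrl.get_image(name): name is "scene" or "side" or "wrist"; returns (picture, depth): 384x512x3 uint8, blue, green, red; 384x512 float32, m along the optical axis (not along the pixel's ray), 0 where there is no reading.
- ctrl.camera_model(name): a dict with "mtx" (3x3 intrinsics, pixels), "R" (3x3) and "t" (3): a world point X has camera coordinates R X + t; the wrist camera has in their place "tool_from_camera" (4x4, takes a point from camera to tool coordinates, whose origin is the TCP and whose axes are the flange's). Camera axes: x right, y down, z forward; pixel columns grow to the right and rows downward; lengths in m; the calibration is good to about 2 mm. A picture is of the moment at which its call begins: read the wrist's pose just before it. camera_model takes no time and is no camera call.
- ctrl.finish_job(): hands the job in; it is judged then, once.
The state is a dict: "t": time; "q": joint angles; "dq": joint speeds; "effort": joint torques, N m; "tool_pos": TCP position; "tool_rot": TCP orientation; "contact_force": force on the tool from outside, world axes, zero at the start; "wrist_torque": the same for the moment, N m; "opening": finger opening in m; "grip_force": force on a finger pad.
Only numpy, scipy, OpenCV 4.12 (cv2) and the standard library are available. Lean on these libraries where they do the work, as an engineer would, in place of code of your own. Each camera call takes 0.05 s, during which the arm holds its last target. There are 200 camera calls.

## Task

Take the blue-banded infusion bottle out of the warmer and hang it by its eye on the peg at the end of the infusion arm. Then push the arm's spring-loaded sliding leg in until the edge of its collar stands on the orange band of the rod and, keeping it there, squeeze the red cam lever shut with the collar in your grip. Finish still gripping the collar, lever shut, leg at the band and the bottle hanging freely; do not shut the lever anywhere but at the band, and leave the green-banded bottle in the warmer.

Things in the scene. Friction and masses are not known exactly. Their poses are not given: they have to be found in the camera images.
- stand: Fixed infusion arm: white base 170 mm across, steel column 261 mm high, and a steel rod 16 mm in diameter running level from the column along the stand's +x, its axis 225 mm above the worktop, crossing the column's axis. The sliding leg rides on this rod. Origin: under the column on the worktop; z up; +x is where the arm reaches out.
- mark: Orange band 8 mm wide painted round the steel rod, between the column and the collar. Origin: middle of the band on the rod's axis (225 mm high); axes parallel to the stand's. Where along the rod it sits differs from run to run.
- leg (a joint): How far the telescopic sliding leg is out, m: 0 fully in, 0.12 fully out (its stop). It only slides along the stand's x. With the lever open, an inner spring pushes it out with about 3 to 4 N, so it starts fully out and runs out again when let go; pushing it in takes about 4 to 5 N.
- collar: Black clamp collar at the column end of the sliding leg, moving with it. Origin: on the tube's axis in the collar's edge nearest the column (the edge to set on the band); axes parallel to the stand's, x to the peg. End rings 42 mm in diameter at x = 0-8 and 54-62 mm leave a 46 mm recess for the fingers, lever on its +y side. Then a 22 mm tube to the end cap at x = 140 mm.
- finger_rest (a point): Middle of the rubber pad's face (30 mm high) in the recess, opposite the lever: collar (31, -18, 0) mm. Beside it two finger stops (8 mm thick, 28 mm high, 46 mm clear between them) stick out from the end rings to collar y = -57 mm: a finger put down between them can push the leg along without touching the lever. With the lever shut, the grip along y from this face to the lever is 36 mm wide.
- lever (a joint): Red cam lever, rad: 0 shut (flat against the collar), 0.45 to 0.6 open at the start; stays where it is left. Hinged about a line parallel to the tube at collar y = 14.5, z = -16 mm; its tongue (36 mm along x, centred at collar x = 31 mm, 34 mm high) points up and, open, leans out to +y. Pushing the tongue in towards the tube shuts it; takes about 3 N at the tip.
- lever_tip (a point): Middle of the lever tongue's upper edge: about collar y = 30 to 34 mm open (outermost corner up to 37 mm), 15 mm shut.
- peg_root (a point): Where the peg leaves the end cap (28 mm in diameter) of the sliding leg: on the tube's axis, collar x = 140 mm. The peg is a steel rod 8 mm in diameter.
- peg_tip (a point): Centre of the 12 mm black ball at the end of the peg, 46 mm from the root; the peg rises at 20 degrees, pointing away from the column in the stand's x-z plane.
- bottle_blue: Infusion bottle with blue cap and band, standing neck down, loose, in either well of the warmer; about 0.17 to 0.31 kg. Origin: middle of the cap's underside; z up. Body 50 mm in diameter up to 100 mm, shoulder to 111 mm; above it an upright hanging plate, 36 mm wide along the bottle's x, 7 mm thick along y, up to 163 mm. Grip the plate by its two edges (36 mm).
- bottle_blue_eye (a point): Centre of the round hole (25 mm in diameter) through the blue bottle's hanging plate, 143 mm above the bottle's origin; the hole runs along the bottle's y.
- bottle_green: Same bottle with green cap and band, in the other well; stays there.
- warmer: White fluid warmer, fixed, 196 x 92 x 60 mm, open-topped with two wells (80 x 68 mm inside, floor 12 mm up) side by side along its x. Origin: middle of its underside.
Things that resemble listed ones, but are neither listed nor needed, are in the scene too. What is shaped like the bottle_blue but purple or yellow is not meant. What is shaped like the warmer but turquoise is not meant.

How it is judged:
By the outcome, as a careful person would: the job done as asked, in the order asked, and still so for the second after the job is handed in, while the arm keeps its last pose, push and grip.
It also fails if it takes over 51 s, if anything falls off the work surface, if the arm or the gripper's body presses on something with over 40 N, if the wrist force passes 120 N, or if a joint passes its speed limit or range.

## Working session

There is one attempt and no reset: what is moved stays moved. The work goes in short steps, Python scripts to look and compute and a tool call to move; the robot and the scene stay as the last step left them, time stands still between calls to the robot, and variables do not carry over. Pictures are saved under pics/ and viewed, at most 10 in all, crops included, and the job is handed in when it is done.

Besides the shell and the picture viewer there is one more tool, called after "Request:" in YAML: its name, and indented under it one key for each argument. apply_moves: Moves the arm, as the interface text tells. Its arguments: {"type":"object","properties":{"rows":{"type":"array","items":{"type":"number"}},"grip":{"type":"number"},"grip_force":{"type":"number"}},"required":["rows"]}

```bash
mkdir -p pics; ls
cat > h.py <<'E'
import numpy as np, cv2
from scipy.spatial.transform import Rotation as Ro
from station import ctrl
def cap(name,fn=None):
    o=ctrl.get_obs(); im,d=ctrl.get_image(name); m=ctrl.camera_model(name); K=np.array(m["mtx"])
    if name=="wrist":
        T=np.array(m["tool_from_camera"]); Rt=Ro.from_rotvec(o["tool_rot"]).as_matrix()
        Rc=Rt@T[:3,:3]; c=Rt@T[:3,3]+np.array(o["tool_pos"])
    else:
        R=np.array(m["R"]); Rc=R.T; c=-R.T@np.array(m["t"])
    if fn: cv2.imwrite("pics/"+fn,im)
    return im,d,K,Rc,c
def cloud(d,K,Rc,c):
    v,u=np.mgrid[:d.shape[0],:d.shape[1]]
    P=np.stack([(u-K[0,2])/K[0,0]*d,(v-K[1,2])/K[1,1]*d,d],-1)
    W=P@Rc.T+c; W[d<=0]=np.nan; return W
def ray(u,v,K,Rc): return Rc@np.array([(u-K[0,2])/K[0,0],(v-K[1,2])/K[1,1],1])
def plane(u,v,K,Rc,c,z):
    r=ray(u,v,K,Rc); return c+r*(z-c[2])/r[2]
def proj(X,K,Rc,c):
    p=K@(Rc.T@(np.array(X)-c)); return p[:2]/p[2]
E
python3 - <<'E'
from h import *
o=ctrl.get_obs(); print(o, ctrl.tip_extent)
for n in ("scene","side","wrist"):
    im,d,K,Rc,c=cap(n,n+"0.png"); np.savez(n+"0.npz",im=im,d=d,K=K,Rc=Rc,c=c); print(n,c,Rc[:,2],K[0,0],(d>0).mean())
a=[cv2.imread(f"pics/{n}0.png") for n in("scene","side")]
E
```

```text
pics
{'t': 0.0, 'q': array([ 1.13099702e+00,  5.33305582e-02,  1.61428826e+00, -3.80473741e-05,
        1.47601802e+00, -1.19012955e-01]), 'dq': array([ 0.00100107,  0.00160774, -0.00059344, -0.00064047,  0.00156514,
        0.00104118]), 'effort': array([ 7.76980869e-04, -3.93667710e+01, -3.70184541e+01, -1.27832055e-05,
        6.74498384e-03, -1.27276451e-05]), 'tool_pos': array([0.19687997, 0.59267599, 0.30268261]), 'tool_rot': array([-0.50164219, -3.10074777,  0.00310235]), 'contact_force': array([ 0.06486653,  0.43569436, -0.34646997]), 'wrist_torque': array([-0.05403798, -0.05899458, -0.01209564]), 'grip_force': 0.0, 'opening': 0.08496398241111691} 0.0726
scene [0.88723764 0.64045135 0.71266978] [-0.39340015 -0.75230091 -0.52846917] 382.2950696883992 0.9959309895833334
side [ 0.05041078 -0.97312086  1.08471403] [ 0.32331109  0.65301756 -0.6848635 ] 420.10270905657006 0.9958953857421875
wrist [0.12605329 0.61703224 0.37125859] [ 0.27996762 -0.09404053 -0.95539233] 330.1806027234056 0.9956868489583334
```

View pics/scene0.png

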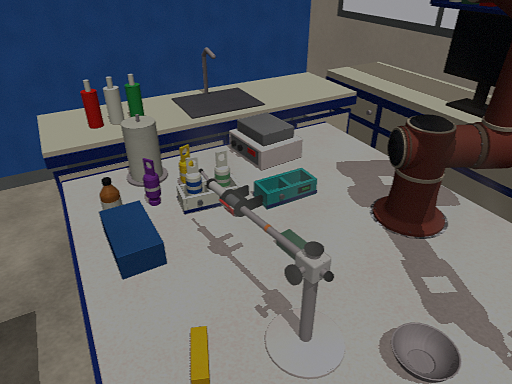

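View pics/side0.png

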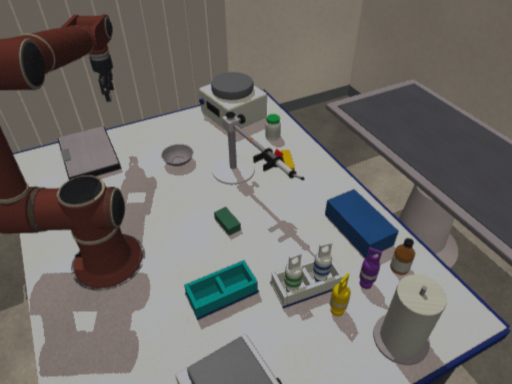

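Run:
```python
from h import *
for n,pts in (("scene",[(313,250),(309,320),(300,245),(265,225),(236,200),(220,186),(203,172),(193,180),(222,172),(194,160),(222,155)]),("side",[(231,118),(233,170),(245,137),(268,158),(302,179),(323,262),(293,272),(324,245),(295,259)])):
    z=np.load(n+"0.npz"); W=cloud(z["d"],z["K"],z["Rc"],z["c"])
    print(n)
    for u,v in pts: print((u,v),W[v,u].round(3),z["im"][v,u])
    a=z["im"]
    x0,y0,x1,y1=(150,130,350,300) if n=="scene" else (200,100,400,300)
    k=3 if n=="side" else 3.5
    cv2.imwrite(f"pics/{n}c.png",cv2.resize(a[y0:y1,x0:x1],None,fx=k,fy=k,interpolation=cv2.INTER_CUBIC))
# rod points: height 0.215..0.25 on scene and side
    H=(abs(W[...,2]-.225)<.03)&(W[...,0]>0.2)&(W[...,0]<0.85)&(abs(W[...,1])<.45)
    P=W[H]; print(P.shape)
    np.save(n+"P.npy",P)
    hsv=cv2.cvtColor(a,cv2.COLOR_BGR2HSV)
    for name,lo,hi in (("orange",(8,150,120),(18,255,255)),("blue",(105,120,60),(125,255,255)),("red",(0,160,80),(6,255,255)),("red2",(172,140,80),(180,255,255))):
        m=cv2.inRange(hsv,lo,hi); N,l,s,ce=cv2.connectedComponentsWithStats(m)
        for i in range(1,N):
            if 8<s[i,4]<400: print(name,s[i],ce[i].round(1),np.nanmedian(W[l==i],0).round(3))
```

```text
scene
(313, 250) [0.554 0.234 0.264] [56 58 59]
(309, 320) [0.553 0.242 0.086] [88 89 93]
(300, 245) [ 0.404 -0.005  0.036] [70 85 66]
(265, 225) [0.572 0.094 0.231] [ 93 105 126]
(236, 200) [ 0.587 -0.01   0.237] [87 89 88]
(220, 186) [ 0.594 -0.085  0.235] [141 142 149]
(203, 172) [ 0.607 -0.161  0.24 ] [108 108 115]
(193, 180) [ 0.575 -0.352  0.108] [110 121 123]
(222, 172) [ 0.477 -0.35   0.111] [120 131 133]
(194, 160) [ 0.56  -0.368  0.167] [125 132 134]
(222, 155) [ 0.343 -0.662  0.   ] [141 146 148]
(2749, 3)
orange [265 224   5   6  16] [266.7 226.2] [0.572 0.1   0.232]
blue [ 49 155  14   3  14] [ 55.5 156.1] [ 0.951 -1.043 -0.027]
blue [166 156   8   3   9] [169.1 156.8] [ 0.539 -0.755 -0.001]
blue [109 169   8   2   9] [112.6 169.6] [ 0.763 -0.756 -0.002]
blue [ 96 172   8   2   9] [ 99.6 172.6] [ 0.811 -0.757 -0.002]
blue [ 87 174   8   3   9] [ 90.1 174.8] [ 0.847 -0.754 -0.002]
blue [ 74 177   8   2   9] [ 77.6 177.6] [ 0.89  -0.755 -0.002]
blue [ 65 179   8   3  10] [ 68.2 179.7] [ 0.923 -0.754 -0.002]
blue [187 180  14   7  55] [193.6 183.8] [ 0.575 -0.355  0.092]
bl
[... 293 characters left out ...]
 62]
(233, 170) [0.537 0.208 0.018] [117 121 130]
(245, 137) [0.554 0.123 0.225] [86 87 92]
(268, 158) [ 0.568 -0.023  0.23 ] [21 19 21]
(302, 179) [ 0.606 -0.173  0.241] [54 54 53]
(323, 262) [ 0.551 -0.394  0.119] [116 128 129]
(293, 272) [ 0.459 -0.382  0.114] [126 136 137]
(324, 245) [ 0.558 -0.379  0.175] [124 127 128]
(295, 259) [ 0.54  -0.269 -0.003] [167 167 167]
(1023, 3)
blue [280 105  29  29  29] [294. 119.] [ 0.955  0.447 -0.005]
blue [313 138  33  31  44] [330.5 154.3] [ 0.954  0.126 -0.004]
blue [315 263  15   7  33] [321.6 267.3] [ 0.548 -0.394  0.091]
blue [315 271  13   4  16] [320.6 273.2] [ 0.547 -0.394  0.064]
red [275 150   7   7  32] [277.9 153.1] [ 0.609 -0.015  0.231]
```

View pics/scenec.png

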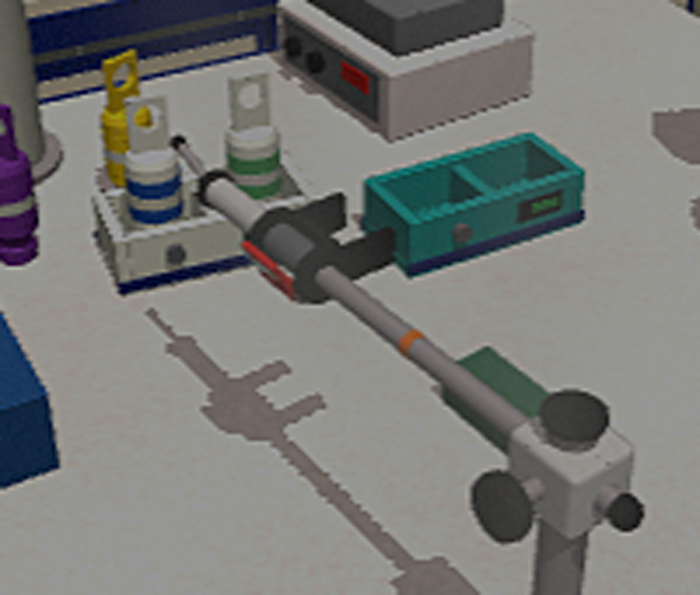

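View pics/sidec.png

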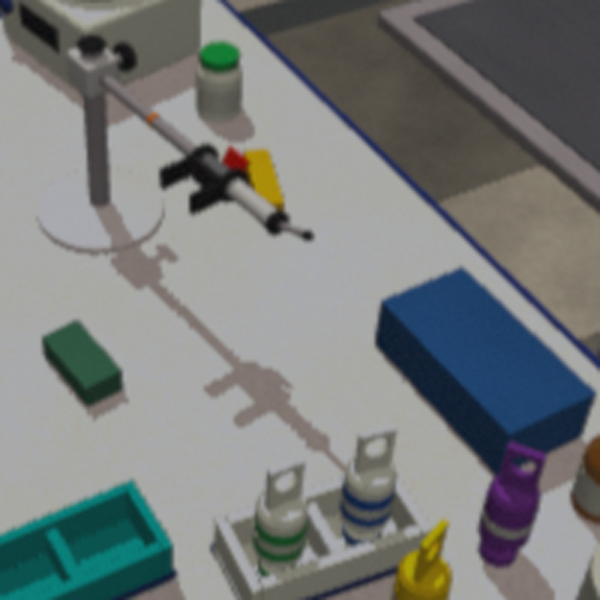

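```bash
cat > m1.py <<'E'
from h import *
from scipy.optimize import least_squares
S={}
Pr=[];Pt=[];A=[]
for n in("scene","side"):
    z=np.load(n+"0.npz"); W=cloud(z["d"],z["K"],z["Rc"],z["c"]); P=W.reshape(-1,3); S[n]=P
    # rod near line (0.55,0.22)->(0.607,-0.17)
    a=np.array([.55,.22]);d=np.array([.057,-.39]);d/=np.linalg.norm(d);nn=np.array([-d[1],d[0]])
    s=(P[:,:2]-a)@d; l=(P[:,:2]-a)@nn
    rod=P[(s>.05)&(s<.17)&(abs(l)<.03)&(abs(P[:,2]-.225)<.025)]
    tub=P[(s>.275)&(s<.325)&(abs(l)<.03)&(abs(P[:,2]-.225)<.025)]
    print(n,len(rod),len(tub)); Pr.append(rod);Pt.append(tub)
    def f(p,R=rod,T=tub):
        o=np.array([p[0],.02,p[1]]);u=np.array([p[2],-1,p[3]]);u/=np.linalg.norm(u)
        D=lambda X:np.linalg.norm(np.cross(X-o,u),axis=1)
        return np.r_[D(R)-.008,D(T)-.011]
    r=least_squares(f,[.58,.225,.14,0],loss="soft_l1",f_scale=.002); print(r.x.round(4),"rms",np.sqrt(np.mean(r.fun**2)).round(4)); A.append(r.x)
    # base/column: knob column points z .03-.18
    col=P[(np.hypot(P[:,0]-.55,P[:,1]-.23)<.04)&(P[:,2]>.04)&(P[:,2]<.17)]
    if len(col)>30:
        g=least_squares(lambda p:np.hypot(col[:,0]-p[0],col[:,1]-p[1])-p[2],[.55,.225,.012],loss="soft_l1",f_scale=.002);print("col",g.x.round(4),len(col))
    for nm,cx in(("blue",(.565,-.38)),("green",(.465,-.37))):
        m=(np.hypot(P[:,0]-cx[0],P[:,1]-cx[1])<.045)
        pl=P[m&(P[:,2]>.135)&(P[:,2]<.2)]
        if len(pl)>10:
            c=np.median(pl[:,:2],0);U,_,V=np.linalg.svd(pl[:,:2]-pl[:,:2].mean(0));t=(pl[:,:2]-c)@V[0]
            print(nm,"plate",len(pl),pl[:,:2].mean(0).round(4),V[0].round(3),np.percentile(t,[2,98]).round(4),"zmax",np.percentile(pl[:,2],98).round(4))
        b=P[m&(P[:,2]>.06)&(P[:,2]<.108)]
        g=least_squares(lambda p:np.hypot(b[:,0]-p[0],b[:,1]-p[1])-.025,cx,loss="soft_l1",f_scale=.002);print(nm,"body",g.x.round(4),len(b),np.sqrt(np.mean(g.fun**2)).round(4))
    # farthest along stand x of peg
    s=(P[:,:2]-a)@d; l=(P[:,:2]-a)@nn
    tip=P[(s>.345)&(abs(l)<.03)&(abs(P[:,2]-.235)<.03)]; print("peg pts",tip[np.argsort(tip[:,1])][:8].round(4).tolist())
E
python3 m1.py
```

```text
scene 369 105
[ 5.805e-01  2.246e-01  1.532e-01 -3.000e-04] rms 0.0009
col [0.5486 0.2278 0.0137] 627
blue plate 111 [ 0.5676 -0.3742] [ 0.982 -0.187] [-0.0175  0.0177] zmax 0.1753
blue body [ 0.5668 -0.3767] 218 0.0031
green plate 109 [ 0.4698 -0.3705] [ 0.999 -0.051] [-0.0189  0.0171] zmax 0.1753
green body [ 0.4686 -0.3725] 203 0.0054
peg pts [[0.9273, -2.3284, 0.2189], [0.9313, -2.3284, 0.2255], [0.8995, -2.3272, 0.2349], [0.9303, -2.3268, 0.2501], [0.9176, -2.3264, 0.2121], [0.9076, -2.3262, 0.2481], [0.9043, -2.3243, 0.2603], [0.9286, -2.324, 0.2564]]
side 119 89
[ 0.5789  0.2226  0.1549 -0.0006] rms 0.0022
col [0.546  0.2275 0.0131] 197
blue plate 112 [ 0.5641 -0.3774] [-0.988  0.153] [-0.0171  0.0181] zmax 0.1751
blue body [ 0.5655 -0.3758] 186 0.0045
green plate 113 [ 0.4666 -0.3737] [-0.999  0.039] [-0.0186  0.0164] zmax 0.1752
green body [ 0.4676 -0.372 ] 194 0.0049
peg pts [[0.6597, -0.6976, 0.2119], [0.6578, -0.6976, 0.2088], [0.6541, -0.6973, 0.2112], [0.6566, -0.697, 0.2133], [0.6593, -0.6967, 0.2151], [0.6663, -0.6964, 0.2137], [0.6561, -0.6962, 0.2167], [0.6649, -0.6962, 0.2101]]
```

```bash
cat > plan.py <<'E'
import sys,json,os
from h import *
def down(psi):
    s,c=np.sin(psi),np.cos(psi); return Ro.from_matrix(np.array([[-s,c,0],[c,s,0],[0,0,-1]]).T.copy().T) if 0 else Ro.from_matrix(np.column_stack([(-s,c,0),(c,s,0),(0,0,-1)]))
def cur():
    if os.path.exists("cmd.json"):
        j=json.load(open("cmd.json")); return np.array(j["p"]),Ro.from_rotvec(j["r"])
    o=ctrl.get_obs(); return np.array([.197,.593,.304]),Ro.from_rotvec(o["tool_rot"])
def go(*wps):
    "wps: (x,y,z,yawdeg); prints rows from the present commanded pose, stores the last as commanded"
    p0,R0=cur(); lp,lR=p0,R0
    for x,y,z,yaw in wps:
        R=down(np.radians(yaw)); p=np.array([x,y,z])
        s=np.round(R0.inv().apply(p-p0)/.6,4); t=np.round((R0.inv()*R).as_rotvec()/(np.pi/2),4)
        n=max(np.linalg.norm(p-lp)/.05,np.degrees((lR.inv()*R).magnitude())/8.59)
        print((s+0).tolist(),(t+0).tolist(),"min rows %.1f"%n)
        lp=p0+R0.apply(s*.6); lR=R0*Ro.from_rotvec(t*np.pi/2)
    json.dump({"p":lp.tolist(),"r":lR.as_rotvec().tolist()},open("cmd.json","w"))
E
python3 - <<'E'
from plan import *
go((.40,.10,.34,30))
go((.566,-.376,.31,-9.8))
E
```

```text
[-0.5801, -0.6732, -0.059] [-0.001, 0.0002, 0.4625] min rows 10.7
[-0.8254, -0.157, 0.05] [0.0, 0.0001, 0.4422] min rows 10.1
```

Request:
apply_moves:
  rows: [-0.5801, -0.6732, -0.059, -0.001, 0.0002, 0.4625, -0.5801, -0.6732, -0.059, -0.001, 0.0002, 0.4625, -0.5801, -0.6732, -0.059, -0.001, 0.0002, 0.4625, -0.5801, -0.6732, -0.059, -0.001, 0.0002, 0.4625, -0.5801, -0.6732, -0.059, -0.001, 0.0002, 0.4625, -0.5801, -0.6732, -0.059, -0.001, 0.0002, 0.4625, -0.5801, -0.6732, -0.059, -0.001, 0.0002, 0.4625, -0.5801, -0.6732, -0.059, -0.001, 0.0002, 0.4625, -0.5801, -0.6732, -0.059, -0.001, 0.0002, 0.4625, -0.5801, -0.6732, -0.059, -0.001, 0.0002, 0.4625, -0.5801, -0.6732, -0.059, -0.001, 0.0002, 0.4625, -0.5801, -0.6732, -0.059, -0.001, 0.0002, 0.4625, -0.5801, -0.6732, -0.059, -0.001, 0.0002, 0.4625]
  grip: 1

```text
t: 1.45
tool_pos: [0.4, 0.0996, 0.339]
tool_rot: [-1.573, -2.718, -0.003]
contact_force: [-0.0, -0.1, 0.1]
opening: 0.0854
grip_force: 0.0
```

Request:
apply_moves:
  rows: [-0.8254, -0.157, 0.05, 0, 0.0001, 0.4422, -0.8254, -0.157, 0.05, 0, 0.0001, 0.4422, -0.8254, -0.157, 0.05, 0, 0.0001, 0.4422, -0.8254, -0.157, 0.05, 0, 0.0001, 0.4422, -0.8254, -0.157, 0.05, 0, 0.0001, 0.4422, -0.8254, -0.157, 0.05, 0, 0.0001, 0.4422, -0.8254, -0.157, 0.05, 0, 0.0001, 0.4422, -0.8254, -0.157, 0.05, 0, 0.0001, 0.4422, -0.8254, -0.157, 0.05, 0, 0.0001, 0.4422, -0.8254, -0.157, 0.05, 0, 0.0001, 0.4422, -0.8254, -0.157, 0.05, 0, 0.0001, 0.4422, -0.8254, -0.157, 0.05, 0, 0.0001, 0.4422, -0.8254, -0.157, 0.05, 0, 0.0001, 0.4422]

```text
t: 2.75
tool_pos: [0.5667, -0.3739, 0.3086]
tool_rot: [-2.4, -2.025, -0.003]
contact_force: [0.5, 0.9, 0.3]
opening: 0.0858
grip_force: 0.0
```

Run:
```python
from h import *
o=ctrl.get_obs(); print(o["t"],o["tool_pos"],Ro.from_rotvec(o["tool_rot"]).as_matrix()[:,1],o["q"])
im,d,K,Rc,c=cap("wrist","w1.png"); W=cloud(d,K,Rc,c); P=W.reshape(-1,3)
print(c)
m=(np.hypot(P[:,0]-.566,P[:,1]+.376)<.045)&(P[:,2]>.135)&(P[:,2]<.2); pl=P[m]
c0=pl[:,:2].mean(0);V=np.linalg.svd(pl[:,:2]-c0)[2]; t=(pl[:,:2]-c0)@V[0];w=(pl[:,:2]-c0)@V[1]
print(len(pl),c0,V[0],np.percentile(t,[1,99]),np.percentile(w,[1,99]),np.percentile(pl[:,2],98))
top=pl[pl[:,2]>.171]; print("top",len(top),top.mean(0) if len(top) else 0)
```

```text
2.75 [ 0.5667031  -0.37389618  0.30861045] [ 9.85780161e-01 -1.68040098e-01 -2.30100344e-05] [-0.69337357  0.17526843  1.47256998  0.00212605  1.49500759 -0.52469469]
[ 0.57973696 -0.29946384  0.37724276]
1365 [ 0.5680633  -0.37421546] [ 0.98560551 -0.16906146] [-0.01750118  0.01752478] [-0.00241505  0.0049366 ] 0.1743542130270287
top 605 [ 0.56797076 -0.37536396  0.17322771]
```

View pics/w1.png

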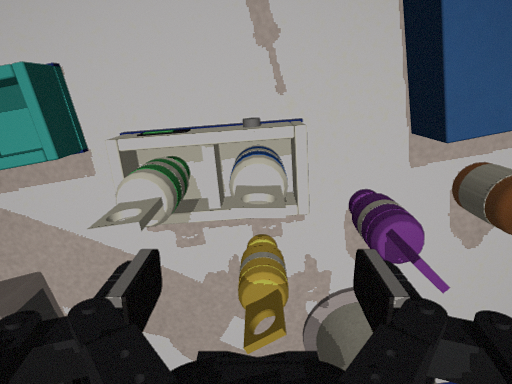

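Run:
```python
from plan import *
go((.568,-.3755,.2115,-9.7))
go((.568,-.3755,.331,-9.7))
```

```text
[0.0014, 0.0032, 0.1642] [0.0, 0.0, -0.0011] min rows 2.0
[0.0, 0.0, -0.1992] [0.0, 0.0, 0.0] min rows 2.4
```

Request:
apply_moves:
  rows: [0.0014, 0.0032, 0.06, 0, 0, -0.0011, 0.0014, 0.0032, 0.11, 0, 0, -0.0011, 0.0014, 0.0032, 0.145, 0, 0, -0.0011, 0.0014, 0.0032, 0.1642, 0, 0, -0.0011, 0.0014, 0.0032, 0.1642, 0, 0, -0.0011, 0.0014, 0.0032, 0.1642, 0, 0, -0.0011]

```text
t: 3.4
tool_pos: [0.5687, -0.3749, 0.2119]
tool_rot: [2.4, 2.026, 0.003]
contact_force: [0.4, -0.5, 0.7]
opening: 0.0861
grip_force: 0.0
```

Request:
apply_moves:
  rows: [0, 0, 0, 0, 0, 0, 0, 0, 0, 0, 0, 0, 0, 0, 0, 0, 0, 0, 0, 0, 0, 0, 0, 0, 0, 0, 0, 0, 0, 0, 0, 0, 0, 0, 0, 0, 0, 0, 0, 0, 0, 0, 0, 0, 0, 0, 0, 0]
  grip: 0.2
  grip_force: 50

```text
t: 4.2
tool_pos: [0.5683, -0.3756, 0.2113]
tool_rot: [2.401, 2.025, 0.002]
contact_force: [-1.1, -0.3, 4.9]
opening: 0.0351
grip_force: 50.6
```

Request:
apply_moves:
  rows: [0, 0, -0.05, 0, 0, 0, 0, 0, -0.12, 0, 0, 0, 0, 0, -0.17, 0, 0, 0, 0, 0, -0.1992, 0, 0, 0, 0, 0, -0.1992, 0, 0, 0]

```text
t: 4.7
tool_pos: [0.5687, -0.376, 0.3325]
tool_rot: [2.398, 2.023, 0.004]
contact_force: [0.5, 0.7, -1.8]
opening: 0.0351
grip_force: 50.6
```

Run:
```python
from h import *
from scipy.optimize import least_squares
C=np.array([.5475,.2277])
u=np.array([.152,-.988]);u/=np.linalg.norm(u);nn=np.array([-u[1],u[0]])
o=np.array([.5797,.02])
print("col off axis",(C-o)@nn)
for n in("scene","side"):
    z=np.load(n+"0.npz"); W=cloud(z["d"],z["K"],z["Rc"],z["c"]); P=W.reshape(-1,3); I=z["im"].reshape(-1,3).astype(int)
    s=(P[:,:2]-o)@u; l=(P[:,:2]-o)@nn
    m=(s>-.2)&(s<.26)&(abs(l)<.035)&(abs(P[:,2]-.228)<.035)
    br=I.sum(1)
    # profile of lateral width & brightness along s
    for a in np.arange(.10,.205,.006):
        k=m&(s>=a)&(s<a+.006)
        if k.sum(): print(n,"s %.3f n %d l %.4f..%.4f z %.4f..%.4f br %d"%(a,k.sum(),l[k].min(),l[k].max(),P[k,2].min(),P[k,2].max(),np.median(br[k])))
    for nm,(lo,hi) in {"orange":((8,110,90),(20,255,255))}.items():
        hsv=cv2.cvtColor(z["im"],cv2.COLOR_BGR2HSV); k=m&(cv2.inRange(hsv,lo,hi).ravel()>0); print(nm,k.sum(),np.percentile(s[k],[0,10,50,90,100]).round(4) if k.any() else 0)
    k=m&(br<110); print("dark s hist",np.histogram(s[k],np.arange(-.02,.2,.005)))
```

```text
col off axis -0.00024329149480630866
scene s 0.100 n 15 l -0.0049..0.0126 z 0.2205..0.2353 br 387
scene s 0.106 n 17 l -0.0071..0.0124 z 0.2220..0.2371 br 415
scene s 0.112 n 14 l -0.0035..0.0115 z 0.2183..0.2358 br 386
scene s 0.118 n 15 l -0.0045..0.0123 z 0.2193..0.2363 br 377
scene s 0.124 n 16 l -0.0071..0.0121 z 0.2224..0.2361 br 405
scene s 0.130 n 16 l -0.0011..0.0119 z 0.2228..0.2357 br 403
scene s 0.136 n 24 l -0.0118..0.0166 z 0.2129..0.2386 br 121
scene s 0.142 n 20 l -0.0057..0.0146 z 0.2127..0.2384 br 86
scene s 0.148 n 4 l -0.0032..0.0114 z 0.2312..0.2374 br 269
scene s 0.154 n 1 l 0.0031..0.0031 z 0.2326..0.2326 br 362
scene s 0.160 n 10 l -0.0016..0.0048 z 0.2289..0.2353 br 353
scene s 0.166 n 3 l -0.0010..0.0043 z 0.2329..0.2352 br 343
scene s 0.172 n 7 l -0.0018..0.0048 z 0.2342..0.2392 br 328
scene s 0.178 n 9 l -0.0037..0.0051 z 0.2350..0.2407 br 349
scene s 0.184 n 8 l -0.0023..0.0074 z 0.2397..0.2461 br 152
scene s 0.190 n 7 l -0.0028..0.0056 z 0.2375..0.2456 br 61
scene s 0.196 n 1 l 0.0058..0.0058 z 0.2420..0.2420 br 269
orange 23 [-0.0841 -0.0833 -0.0803 -0.
[... 2446 characters left out ...]
0e-02,  1.50000000e-02,
        2.00000000e-02,  2.50000000e-02,  3.00000000e-02,  3.50000000e-02,
        4.00000000e-02,  4.50000000e-02,  5.00000000e-02,  5.50000000e-02,
        6.00000000e-02,  6.50000000e-02,  7.00000000e-02,  7.50000000e-02,
        8.00000000e-02,  8.50000000e-02,  9.00000000e-02,  9.50000000e-02,
        1.00000000e-01,  1.05000000e-01,  1.10000000e-01,  1.15000000e-01,
        1.20000000e-01,  1.25000000e-01,  1.30000000e-01,  1.35000000e-01,
        1.40000000e-01,  1.45000000e-01,  1.50000000e-01,  1.55000000e-01,
        1.60000000e-01,  1.65000000e-01,  1.70000000e-01,  1.75000000e-01,
        1.80000000e-01,  1.85000000e-01,  1.90000000e-01,  1.95000000e-01]))
```

```bash
cat >> plan.py <<'E'
O=np.array([.5797,.02]);U=np.array([.152,-.988]);U/=np.linalg.norm(U);N=np.array([-U[1],U[0]])
def st(s,l=0): return tuple(O+s*U+l*N)
E
python3 - <<'E'
from plan import *
go((*st(.24),.315,8.75))
E
```

```text
[0.2736, 0.0347, 0.0267] [0.0, 0.0, -0.205] min rows 3.3
```

Request:
apply_moves:
  rows: [0.04, 0.005, 0.004, 0, 0, -0.03, 0.1, 0.0125, 0.01, 0, 0, -0.08, 0.17, 0.021, 0.016, 0, 0, -0.13, 0.23, 0.029, 0.022, 0, 0, -0.18, 0.265, 0.0335, 0.0255, 0, 0, -0.2, 0.2736, 0.0347, 0.0267, 0, 0, -0.205, 0.2736, 0.0347, 0.0267, 0, 0, -0.205, 0.2736, 0.0347, 0.0267, 0, 0, -0.205]

```text
t: 5.5
tool_pos: [0.6157, -0.2179, 0.3127]
tool_rot: [-2.046, -2.382, -0.001]
contact_force: [0.0, -0.4, -1.5]
opening: 0.0352
grip_force: 50.5
```

Run:
```python
from h import *
from plan import O,U,N
o=ctrl.get_obs(); print(o["t"],o["tool_pos"])
a=[]
for n in("scene","side"):
    im,d,K,Rc,c=cap(n); W=cloud(d,K,Rc,c).reshape(-1,3)
    s=(W[:,:2]-O)@U; l=(W[:,:2]-O)@N
    for nm,x0,x1,z0,z1 in(("plate",.225,.255,.227,.243),("ball",.184,.2,.225,.26)):
        k=(s>x0)&(s<x1)&(abs(l)<.03)&(W[:,2]>z0)&(W[:,2]<z1)
        if k.any(): print(n,nm,k.sum(),"l",np.percentile(l[k],[3,50,97]).round(4),"s",np.median(s[k]).round(4),"z",np.percentile(W[k,2],[3,97]).round(4))
    ctr=proj([*(O+.21*U),.25],K,Rc,c).astype(int); r=40
    a.append(cv2.resize(im[ctr[1]-r:ctr[1]+r,ctr[0]-r:ctr[0]+r],(400,400),interpolation=cv2.INTER_CUBIC))
cv2.imwrite("pics/peg1.png",np.hstack(a))
```

```text
5.5 [ 0.61574329 -0.2179492   0.31268844]
scene plate 70 l [-0.0183 -0.0004  0.0179] s 0.2384 z [0.2277 0.2424]
scene ball 16 l [-0.0019  0.0033  0.0058] s 0.19 z [0.2386 0.2458]
side plate 40 l [-0.0204 -0.0012  0.0152] s 0.2438 z [0.2281 0.2428]
```

View pics/peg1.png

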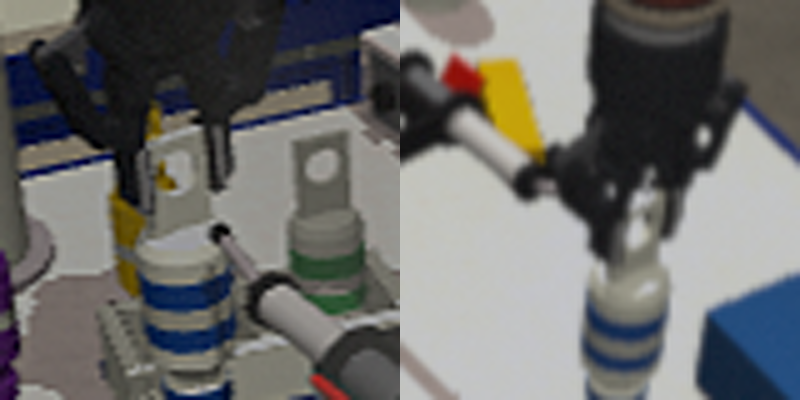

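Run:
```python
from plan import *
go((*st(.192),.2985,8.75),(*st(.172),.2912,8.75))
go((*st(.172),.2825,8.75))
```

```text
[0.08, 0.0, 0.0275] [0.0, 0.0, 0.0] min rows 1.0
[0.1133, 0.0, 0.0397] [0.0, 0.0, 0.0] min rows 0.4
[0.0, 0.0, 0.0145] [0.0, 0.0, 0.0] min rows 0.2
```

Request:
apply_moves:
  rows: [0.02, 0, 0.007, 0, 0, 0, 0.04, 0, 0.014, 0, 0, 0, 0.06, 0, 0.021, 0, 0, 0, 0.08, 0, 0.028, 0, 0, 0, 0.095, 0, 0.0333, 0, 0, 0, 0.108, 0, 0.0378, 0, 0, 0, 0.1133, 0, 0.0397, 0, 0, 0, 0.1133, 0, 0.0397, 0, 0, 0]

```text
t: 6.4
tool_pos: [0.6059, -0.1494, 0.2902]
tool_rot: [-2.045, -2.385, -0.002]
contact_force: [-0.6, 0.0, -1.2]
opening: 0.0353
grip_force: 50.5
```

Request:
apply_moves:
  rows: [0, 0, 0.006, 0, 0, 0, 0, 0, 0.012, 0, 0, 0, 0, 0, 0.0145, 0, 0, 0, 0, 0, 0.0145, 0, 0, 0]

```text
t: 6.8
tool_pos: [0.6062, -0.1504, 0.2824]
tool_rot: [2.046, 2.383, 0.003]
contact_force: [-0.5, -1.1, 2.0]
opening: 0.0349
grip_force: 51.0
```

Run:
```python
from h import *
from plan import O,U,N
o=ctrl.get_obs(); print(o["t"],o["tool_pos"],o["contact_force"])
a=[]
for n in("scene","side"):
    im,d,K,Rc,c=cap(n); 
    ctr=proj([*(O+.16*U),.23],K,Rc,c).astype(int); r=40
    a.append(cv2.resize(im[ctr[1]-r:ctr[1]+r,ctr[0]-r:ctr[0]+r],(400,400),interpolation=cv2.INTER_CUBIC))
cv2.imwrite("pics/peg2.png",np.hstack(a))
```

```text
6.8 [ 0.60618627 -0.15038866  0.28237024] [-0.54870948 -1.0552667   1.9916916 ]
```

View pics/peg2.png

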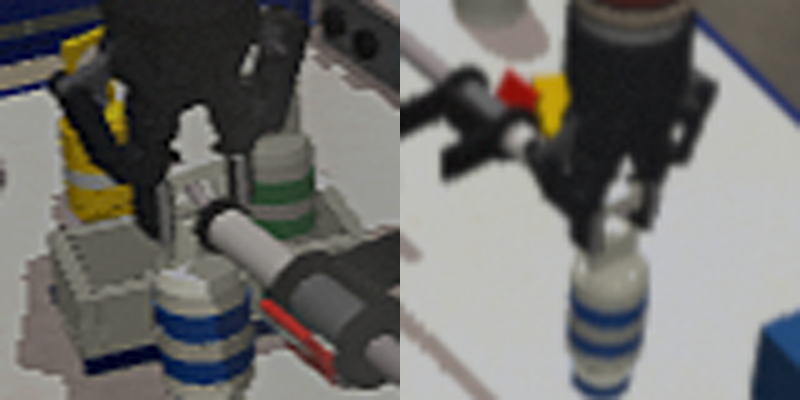

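Request:
apply_moves:
  rows: [0, 0, 0, 0, 0, 0, 0, 0, 0, 0, 0, 0, 0, 0, 0, 0, 0, 0, 0, 0, 0, 0, 0, 0, 0, 0, 0, 0, 0, 0, 0, 0, 0, 0, 0, 0]
  grip: 1
  grip_force: 60

```text
t: 7.5
tool_pos: [0.6059, -0.1499, 0.2815]
tool_rot: [-2.045, -2.384, -0.002]
contact_force: [0.1, 0.9, 0.6]
opening: 0.0852
grip_force: 0.0
```

Run:
```python
from plan import *
o=ctrl.get_obs(); print(o["t"],o["tool_pos"],o["opening"],o["contact_force"])
go((*st(.172),.37,8.75),(*st(.039),.37,8.75))
```

```text
7.5 [ 0.60592806 -0.14986318  0.28154426] 0.08521034357473883 [0.07183351 0.86370212 0.57402023]
[0.0, 0.0, -0.1458] [0.0, 0.0, 0.0] min rows 1.7
[0.2217, 0.0, -0.1458] [0.0, 0.0, 0.0] min rows 2.7
```

Request:
apply_moves:
  rows: [0, 0, -0.04, 0, 0, 0, 0, 0, -0.09, 0, 0, 0, 0, 0, -0.1458, 0, 0, 0, 0.06, 0, -0.1458, 0, 0, 0, 0.13, 0, -0.1458, 0, 0, 0, 0.19, 0, -0.1458, 0, 0, 0, 0.2217, 0, -0.1458, 0, 0, 0, 0.2217, 0, -0.1458, 0, 0, 0, 0.2217, 0, -0.1458, 0, 0, 0]

```text
t: 8.4
tool_pos: [0.5857, -0.0186, 0.3694]
tool_rot: [2.045, 2.385, 0.002]
contact_force: [-0.3, 0.3, 0.7]
opening: 0.0852
grip_force: 0.0
```

```bash
cat > m2.py <<'E'
from h import *
from plan import O,U,N
import sys
def meas(tag):
    o=ctrl.get_obs(); tp=o["tool_pos"]; print("t",o["t"],"tcp s,l",((tp[:2]-O)@U).round(4),((tp[:2]-O)@N).round(4),"z",tp[2].round(4),"F",o["contact_force"].round(2),"open",round(o["opening"],4))
    a=[]
    for n in("wrist","scene"):
        im,d,K,Rc,c=cap(n); 
        hsv=cv2.cvtColor(im,cv2.COLOR_BGR2HSV)
        v,u=np.mgrid[:384,:512]
        # rays crossed with level plane at rod top z=.233 -> (s,l)
        R=np.stack([(u-K[0,2])/K[0,0],(v-K[1,2])/K[1,1],np.ones_like(u)],-1)@Rc.T
        def sl(z):
            X=c+R*((z-c[2])/R[...,2])[...,None]; return (X[...,:2]-O)@U,(X[...,:2]-O)@N
        s,l=sl(.2325); near=(abs(l)<.004)&(s>-.2)&(s<.1)
        om=near&(cv2.inRange(hsv,(7,110,70),(20,255,255))>0)
        if om.any(): print(n,"orange s",np.percentile(s[om],[2,50,98]).round(4),om.sum())
        W=cloud(d,K,Rc,c); ws=(W[...,:2]-O)@U; wl=(W[...,:2]-O)@N
        ri=(W[...,2]>.238)&(W[...,2]<.25)&(abs(wl)<.015)&(ws>-.15)&(ws<.1)
        if ri.any():
            h,e=np.histogram(ws[ri],np.arange(-.15,.1,.004)); print(n,"ring tops",[(round(float(x),3),int(k)) for x,k in zip(e,h) if k>1][:24],"min",np.percentile(ws[ri],[0,1,3]).round(4))
        rd=((cv2.inRange(hsv,(0,130,50),(6,255,255))|cv2.inRange(hsv,(172,130,50),(180,255,255)))>0)&(abs(wl)<.06)&(ws>-.15)&(ws<.1)&(W[...,2]>.2)
        if rd.any(): print(n,"red",rd.sum(),"s",np.percentile(ws[rd],[2,98]).round(4),"l",np.percentile(wl[rd],[2,98]).round(4),"z",np.percentile(W[rd][:,2],[2,98]).round(4))
        a.append(im)
    return a
E
python3 - <<'E'
from m2 import *
a=meas("a"); cv2.imwrite("pics/w2.png",a[0])
E
```

```text
t 8.4 tcp s,l 0.0391 0.0 z 0.3694 F [-0.29  0.29  0.69] open 0.0852
wrist orange s [-0.0836 -0.0802 -0.0762] 223
wrist ring tops [(0.006, 129), (0.01, 297), (0.014, 186), (0.018, 43), (0.022, 44), (0.026, 42), (0.03, 39), (0.034, 43), (0.038, 36), (0.042, 42), (0.046, 41), (0.05, 37), (0.054, 33), (0.058, 34), (0.062, 287), (0.066, 215), (0.07, 24)] min [0.0086 0.0089 0.0092]
wrist red 1588 s [0.0223 0.0564] l [0.0153 0.0336] z [0.2128 0.2382]
scene orange s [-0.0832 -0.0802 -0.0759] 10
scene ring tops [(0.006, 9), (0.01, 22), (0.014, 11), (0.018, 2), (0.022, 2), (0.026, 2), (0.03, 5), (0.034, 3), (0.042, 2), (0.046, 4), (0.05, 4), (0.058, 4), (0.062, 24), (0.066, 11), (0.07, 5)] min [0.0067 0.0086 0.0088]
scene red 2374 s [-0.0378  0.0896] l [-0.0585  0.0529] z [0.239  0.6173]
```

View pics/w2.png

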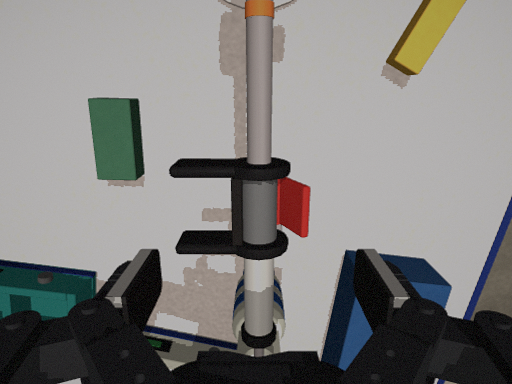

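Run:
```python
from plan import *
go((*st(.040),.279,8.75))
go((*st(.032),.279,8.75),(*st(-.055),.279,8.75))
```

```text
[-0.0017, 0.0, 0.1517] [0.0, 0.0, 0.0] min rows 1.8
[0.0134, 0.0, 0.0] [0.0, 0.0, 0.0] min rows 0.2
[0.1584, 0.0, 0.0] [0.0, 0.0, 0.0] min rows 1.7
```

Request:
apply_moves:
  rows: [-0.0017, 0, 0.04, 0, 0, 0, -0.0017, 0, 0.08, 0, 0, 0, -0.0017, 0, 0.11, 0, 0, 0, -0.0017, 0, 0.135, 0, 0, 0, -0.0017, 0, 0.1517, 0, 0, 0, -0.0017, 0, 0.1517, 0, 0, 0]

```text
t: 9.1
tool_pos: [0.5853, -0.0198, 0.2765]
tool_rot: [-2.045, -2.381, -0.0]
contact_force: [-0.3, 0.1, 0.4]
opening: 0.0853
grip_force: 0.0
```

Request:
apply_moves:
  rows: [0.007, 0, 0, 0, 0, 0, 0.0134, 0, 0, 0, 0, 0, 0.02, 0, 0, 0, 0, 0, 0.026, 0, 0, 0, 0, 0, 0.033, 0, 0, 0, 0, 0, 0.041, 0, 0, 0, 0, 0, 0.05, 0, 0, 0, 0, 0, 0.06, 0, 0, 0, 0, 0, 0.07, 0, 0, 0, 0, 0, 0.08, 0, 0, 0, 0, 0, 0.09, 0, 0, 0, 0, 0, 0.1, 0, 0, 0, 0, 0, 0.11, 0, 0, 0, 0, 0, 0.12, 0, 0, 0, 0, 0, 0.13, 0, 0, 0, 0, 0, 0.139, 0, 0, 0, 0, 0, 0.147, 0, 0, 0, 0, 0, 0.154, 0, 0, 0, 0, 0, 0.1584, 0, 0, 0, 0, 0, 0.1584, 0, 0, 0, 0, 0]

```text
t: 11.1
tool_pos: [0.5713, 0.075, 0.2782]
tool_rot: [-2.045, -2.384, -0.003]
contact_force: [0.8, -3.4, 1.8]
opening: 0.0851
grip_force: 1.7
```

Run:
```python
from m2 import *
a=meas("a"); cv2.imwrite("pics/w3.png",a[0]); cv2.imwrite("pics/s3.png",a[1])
```

```text
t 11.1 tcp s,l -0.0556 0.0 z 0.2782 F [ 0.79 -3.43  1.85] open 0.0851
wrist orange s [-0.0847 -0.081  -0.0769] 428
wrist ring tops [(-0.078, 612), (-0.074, 813), (-0.07, 399), (-0.066, 103), (-0.062, 109), (-0.058, 101), (-0.054, 107), (-0.05, 116), (-0.046, 94), (-0.042, 98), (-0.038, 88), (-0.034, 72)] min [-0.0759 -0.0755 -0.0754]
wrist red 3856 s [-0.0622 -0.0283] l [0.0161 0.0335] z [0.2134 0.2383]
scene orange s [-0.0832 -0.0795 -0.0746] 11
scene ring tops [(-0.078, 11), (-0.074, 26), (-0.07, 14), (-0.066, 2), (-0.062, 4), (-0.054, 3), (-0.05, 3), (-0.046, 5), (-0.038, 5), (-0.034, 4), (-0.03, 4), (-0.026, 3), (-0.018, 4), (0.082, 13), (0.086, 27), (0.09, 8)] min [-0.0758 -0.0745 -0.0743]
scene red 2970 s [-0.1205 -0.0061] l [-0.0584  0.0464] z [0.4107 0.5324]
```

Run:
```python
from plan import *
go((*st(-.0600),.279,8.75))
```

```text
[0.0083, 0.0, 0.0] [0.0, 0.0, 0.0] min rows 0.1
```

Request:
apply_moves:
  rows: [0.004, 0, 0, 0, 0, 0, 0.0083, 0, 0, 0, 0, 0, 0.0083, 0, 0, 0, 0, 0, 0.0083, 0, 0, 0, 0, 0]

```text
t: 11.6
tool_pos: [0.5705, 0.0796, 0.2781]
tool_rot: [-2.045, -2.384, -0.002]
contact_force: [0.5, -2.5, 1.9]
opening: 0.0852
grip_force: 1.7
```

Run:
```python
from m2 import *
a=meas("a"); cv2.imwrite("pics/w4.png",cv2.resize(a[0][60:300,100:420],(800,600),interpolation=cv2.INTER_CUBIC))
```

```text
t 11.6 tcp s,l -0.0603 -0.0 z 0.2781 F [ 0.5  -2.55  1.95] open 0.0852
wrist orange s [-0.085  -0.0825 -0.08  ] 263
wrist ring tops [(-0.082, 792), (-0.078, 764), (-0.074, 298), (-0.07, 108), (-0.066, 107), (-0.062, 104), (-0.058, 97), (-0.054, 104), (-0.05, 103), (-0.046, 96), (-0.042, 92), (-0.038, 56)] min [-0.0807 -0.0803 -0.0801]
wrist red 3869 s [-0.0669 -0.033 ] l [0.0161 0.0335] z [0.2133 0.2381]
scene orange s [-0.0833 -0.0809 -0.0784] 7
scene ring tops [(-0.082, 23), (-0.078, 23), (-0.074, 8), (-0.07, 2), (-0.066, 4), (-0.062, 2), (-0.058, 3), (-0.054, 4), (-0.05, 3), (-0.046, 4), (-0.042, 3), (-0.038, 5), (-0.034, 3), (-0.03, 2), (-0.022, 2), (0.054, 3), (0.078, 28), (0.082, 18), (0.086, 6), (0.094, 3)] min [-0.0812 -0.0804 -0.0798]
scene red 3019 s [-0.1247 -0.0103] l [-0.0583  0.0459] z [0.4103 0.5325]
```

View pics/w4.png

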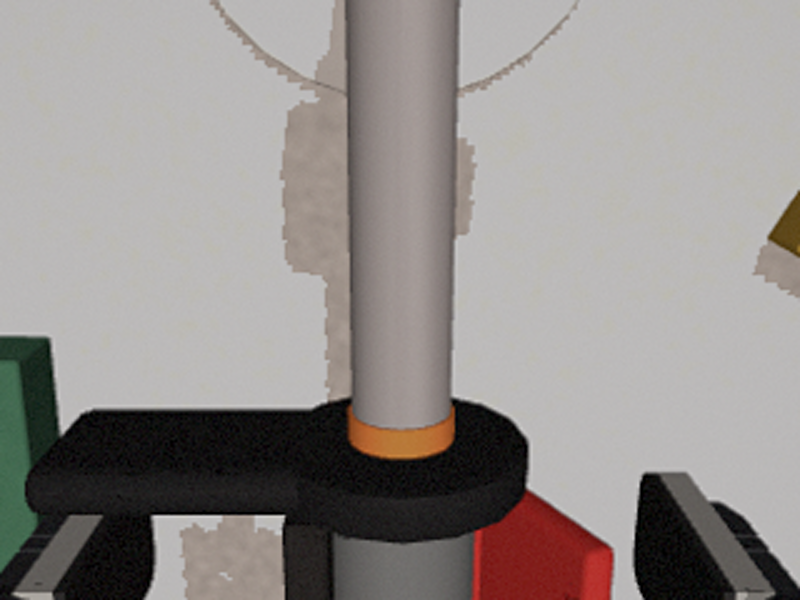

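Request:
apply_moves:
  rows: [0, 0, 0, 0, 0, 0, 0, 0, 0, 0, 0, 0, 0, 0, 0, 0, 0, 0, 0, 0, 0, 0, 0, 0, 0, 0, 0, 0, 0, 0, 0, 0, 0, 0, 0, 0, 0, 0, 0, 0, 0, 0, 0, 0, 0, 0, 0, 0, 0, 0, 0, 0, 0, 0, 0, 0, 0, 0, 0, 0]
  grip: 0.2
  grip_force: 60

```text
t: 12.7
tool_pos: [0.5712, 0.0793, 0.281]
tool_rot: [2.044, 2.383, 0.005]
contact_force: [-4.3, -4.9, 9.7]
opening: 0.0346
grip_force: 65.2
```

Run:
```python
from m2 import *
a=meas("a"); im=a[1]
_,_,K,Rc,c=cap("side","sd.png"); sd=cv2.imread("pics/sd.png")
p=proj([*(O+.02*U),.2],K,Rc,c).astype(int)
x=cv2.resize(sd[p[1]-50:p[1]+50,p[0]-50:p[0]+50],(380,380),interpolation=cv2.INTER_CUBIC)
y=cv2.resize(a[0][60:300,136:376],(380,380),interpolation=cv2.INTER_CUBIC)
cv2.imwrite("pics/fin.png",np.hstack([y,x]))
```

```text
t 12.7 tcp s,l -0.0599 0.0006 z 0.281 F [-4.32 -4.89  9.67] open 0.0346
wrist orange s [-0.0849 -0.0824 -0.0794] 261
wrist ring tops [(-0.082, 644), (-0.078, 749), (-0.074, 350), (-0.07, 107), (-0.066, 163), (-0.062, 145), (-0.058, 144), (-0.054, 140), (-0.05, 142), (-0.046, 136), (-0.042, 126), (-0.038, 108), (-0.034, 42)] min [-0.0802 -0.0798 -0.0796]
wrist red 1393 s [-0.0667 -0.0344] l [0.0134 0.0187] z [0.2286 0.2422]
scene orange s [-0.0833 -0.0809 -0.0784] 7
scene ring tops [(-0.082, 19), (-0.078, 23), (-0.074, 12), (-0.066, 3), (-0.062, 5), (-0.058, 3), (-0.054, 3), (-0.05, 5), (-0.046, 3), (-0.042, 3), (-0.022, 2), (0.05, 2), (0.054, 2), (0.078, 20), (0.082, 19), (0.086, 8), (0.094, 2)] min [-0.0799 -0.0797 -0.0792]
scene red 2984 s [-0.1245 -0.0108] l [-0.0583  0.0455] z [0.4169 0.5351]
```

View pics/fin.png

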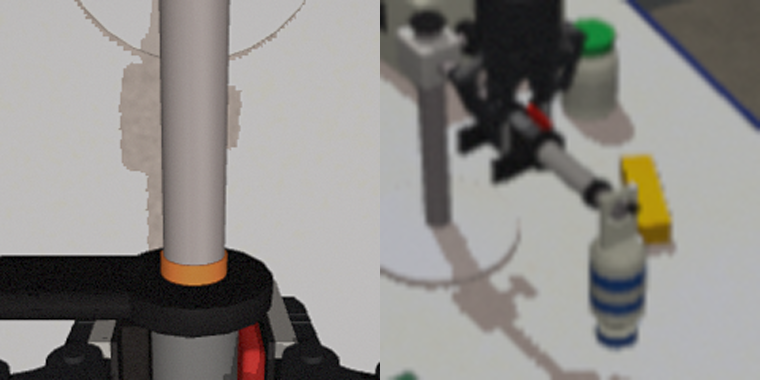

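Request:
apply_moves:
  rows: [0, 0, 0, 0, 0, 0, 0, 0, 0, 0, 0, 0, 0, 0, 0, 0, 0, 0, 0, 0, 0, 0, 0, 0, 0, 0, 0, 0, 0, 0, 0, 0, 0, 0, 0, 0, 0, 0, 0, 0, 0, 0, 0, 0, 0, 0, 0, 0, 0, 0, 0, 0, 0, 0, 0, 0, 0, 0, 0, 0]

```text
t: 13.85
tool_pos: [0.5712, 0.0793, 0.281]
tool_rot: [2.044, 2.383, 0.005]
contact_force: [-4.0, -4.4, 9.0]
opening: 0.0344
grip_force: 65.2
```

Run:
```python
from m2 import *
meas("a")
print(ctrl.finish_job())
```

```text
t 13.85 tcp s,l -0.0599 0.0006 z 0.281 F [-4.05 -4.38  8.99] open 0.0344
wrist orange s [-0.0849 -0.0824 -0.0794] 263
wrist ring tops [(-0.082, 650), (-0.078, 742), (-0.074, 369), (-0.07, 119), (-0.066, 147), (-0.062, 138), (-0.058, 146), (-0.054, 153), (-0.05, 132), (-0.046, 135), (-0.042, 133), (-0.038, 121), (-0.034, 40)] min [-0.0801 -0.0798 -0.0796]
wrist red 1392 s [-0.0666 -0.0349] l [0.0134 0.0187] z [0.2288 0.2423]
scene orange s [-0.0833 -0.0809 -0.0784] 7
scene ring tops [(-0.082, 18), (-0.078, 26), (-0.074, 9), (-0.066, 4), (-0.062, 3), (-0.058, 4), (-0.054, 3), (-0.05, 3), (-0.046, 3), (-0.042, 3), (0.054, 4), (0.078, 25), (0.082, 18), (0.086, 7), (0.094, 3)] min [-0.0795 -0.0793 -0.0791]
scene red 2976 s [-0.1246 -0.0106] l [-0.0584  0.0457] z [0.4173 0.535 ]
the job is handed in; nothing more can be done
None
```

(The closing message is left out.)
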